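Hook a dropped clamp knob out from under a roller guard

ROBOT

A 6-joint arm with a two-finger parallel gripper is mounted at the origin on the work surface; the furniture and walls round the work are solid. World frame = base frame: x ahead of the robot, y to its left, z up, the work surface at z = 0. Lengths are in m, angles in degrees, forces in N, time in s.
With the tool pointing down it reaches from about 0.3 to 0.85 m from the base axis. Payload 5.4 kg.
Tool frame: the origin (TCP) lies on the centre line of the jaws, within the pads' length; the fingertips stand 8 mm ahead of it and the grasp point (between the pads) lies 11 mm behind it (ctrl.finger_overhang is the distance from the TCP to the fingertips, in m); z points along the fingers, y is the direction in which the jaws open and shut (so a half turn about z gives the same grasp; the last joint's range is limited). The gripper opens to 85 mm and grips with 20 to 120 N. Pads are 22 mm wide; open, the fingers measure 114 mm over their backs; the gripper's body (76 mm by 85 mm) begins 54 mm behind the grasp point. The pads swing forward as they close: fully open they stand 13 mm farther back than shut.
Start: joints at [63.363, 9.076, 91.501, -0, 79.423, -12.038], TCP at [0.145, 0.556, 0.239] pointing down, gripper open.
Joint ranges: [-166.64, 166.64], [-54.1, 131.32], [10.49, 154.53], [-73.88, 253.88], [9.74, 151.15], [-171.62, 171.62]. Speed limits (degrees/s): [147.25, 147.25, 180, 180, 180, 180].

INTERFACE

Orientations are given as [roll, pitch, yaw] about the fixed x, y, z axes, in that order (R = Rz(yaw) Ry(pitch) Rx(roll)).
In Python, from bench import ctrl gives the robot as it stands. The module is installed in compiled form; this text tells all that it offers.
- The arm moves only by the shell command python3 -m pendant 'ROWS' [OPENING] [FORCE]. ROWS is JSON, a list that holds one entry, the list of rows, each a list of 6 numbers: the shift along the tool's x, y, z in mm, then the turn, a rotation vector about the tool's x, y, z in degrees. In form: [[[tx, ty, tz, wx, wy, wz], ...]]. A call has 1 to 10 rows; each row is the pose to reach, as a shift and turn from the pose commanded when the call began, along the tool's axes at that moment; what a row does not reach only later rows make up. A row lasts 1/10 s, in which the tool goes at most 50 mm and 8.59 degrees, less where a joint would pass 70% of its speed; a pose out of reach is approached as far as the arm can. A call with a gripper value outside its range is refused whole. OPENING is the opening in per cent of the stroke, from 0 (shut) to 100 (fully open), set as the call begins (- or left out, the last holds). The fingers move at their own pace and stop on an object; FORCE is the grip in N (left out, the last holds). Time passes only in rows, so rows that repeat a pose let the fingers close. It gives the time, the measured TCP pose, the force and the opening at its end, in the units of the state.
- ctrl.get_obs(): the state, without advancing time (a new reading comes with each control period).
- ctrl.grab_frame(name): name is "side" or "top" or "wrist"; returns a dict with "pixels" (420x560x3 uint8, red, green, blue), "fovy" (degrees; the focal length in pixels is half the picture's height over the tangent of half this angle, whatever the lens; pixels are square), "cx", "cy" (the principal point, pixels), "D" ([k1, k2, p1, p2, k3] as OpenCV has them; the pictures are not rectified), "T" (4x4, takes a point from camera to world coordinates). Camera axes: x right, y up, looking along -z (the intrinsics and any distortion apply to the point x, -y, -z); pixel columns grow to the right and rows downward; lengths in m; the calibration is good to about 2 mm. A picture is of the moment at which its call begins. There is no depth.
- ctrl.finish_job(): hands the job in, once; it reports no verdict.
The state is a dict: "time_s": time; "joint_positions": joint angles; "qvel": joint speeds; "joint_efforts": joint torques, N m; "ee_pos": TCP position; "eef_rot": TCP orientation; "ft_force": force on the tool from outside, world axes, zero at the start; "moment": the same for the moment, N m; "grip_width": finger opening in m.
Only numpy, scipy, OpenCV 4.12 (cv2) and the standard library are available. Lean on these libraries where they do the work, as an engineer would, in place of code of your own. Each camera call takes 0.05 s, during which the arm holds its last target.

TASK

The star knob has dropped under the fixed roller guard, where a hand cannot reach. Take the hooked rod by its handle, reach in under the guard, put the crook behind the knob and draw it out standing, until it is at least 3 cm clear of the guard's mouth; then lay the rod down flat on the bench and let go. Do not touch the knob with the gripper or the arm.

Things in the scene. Friction and masses are not known exactly. Their poses are not given: they have to be found in the camera images.
- hook_rod: Loose hooked rod, 0.16 kg, lying flat. Flat-sided wooden handle 120 long, 24 wide, 28 mm high; origin: centre of the handle's underside; x along the rod towards the hook, y left, z up. From the handle's end (x = 60) a steel rod, diameter 8 mm, axis 9 mm up, runs to a bend at x = 188 mm, where the crook turns to the left (+y). Grip it across the handle's 24 mm, at its middle.
- crook (a point): Where the knob's middle sits in the crook when drawn: x = 159, y = 26, z = 9 mm in the rod's frame, axes as the rod's. The crook's 8 mm bar goes left from the bend (x = 188, y = 0) and leans back a little to end at x = 179, y = 50 mm; over its round surfaces it reaches x = 193 and y = 54 mm.
- knob: Star-shaped clamp knob with a steel stud pointing up, loose, 0.02 kg, 37 x 41 mm, solid body 23 mm high, 42 mm with its stud. It stands under the guard; origin is the centre of its underside, z up; its yaw does not matter.
- guard: Fixed grey roller unit with a barred finger guard, open at its mouth only. Origin: on the bench, middle of the mouth; x into the guard, y left looking in. Inside y -105 to 105, 66 mm high, 165 mm deep; roof from x = 0, top at 74 mm; housing to x = 260, 90 mm high. Knob starts at x = 55 to 85, y = 15 to 55 mm; right of it (-y) the rod can go in, then left behind it. The bench in front is free.
There are look-alikes about, which are no part of the job. Of the things like the knob, leave any that is brown; of the rest the smaller one is meant.

How it is judged:
By the outcome, as a careful person would: the job done as asked, in the order asked, and still so for the second after the job is handed in, with the robot touching nothing.
It also fails if it takes over 53 s, if anything falls off the work surface, if the arm or the gripper's body presses on something with over 40 N, if the wrist force passes 120 N, or if a joint passes its speed limit or range.

## Working session

There is one attempt and no reset: what is moved stays moved. The work goes in short steps, Python scripts to look and compute and a shell command to move; the robot and the scene stay as the last step left them, time stands still between calls to the robot, and variables do not carry over. Pictures are saved under pics/ and viewed, and the job is handed in when it is done.

```bash
mkdir -p pics; ls; cat > h.py <<'E'
import numpy as np, cv2
from bench import ctrl
def grab(name,fn=None):
    f=ctrl.grab_frame(name)
    if fn: cv2.imwrite('pics/'+fn,f['pixels'][:,:,::-1])
    np.save('pics/'+name+'.npy',np.array([f],dtype=object),allow_pickle=True)
    return f
def load(name): return np.load('pics/'+name+'.npy',allow_pickle=True)[0]
def K(f):
    h=f['pixels'].shape[0]; fl=h/2/np.tan(np.radians(f['fovy'])/2)
    return np.array([[fl,0,f['cx']],[0,fl,f['cy']],[0,0,1.]])
def px2w(f,pts,z):
    pts=np.array(pts,float).reshape(-1,1,2)
    u=cv2.undistortPoints(pts,K(f),np.array(f['D'],float)).reshape(-1,2)
    T=np.array(f['T']); out=[]
    for (a,b) in u:
        d=T[:3,:3]@np.array([a,-b,-1.]); o=T[:3,3]
        out.append(o+d*(z-o[2])/d[2])
    return np.array(out)
def w2px(f,P):
    T=np.array(f['T']); P=np.atleast_2d(np.array(P,float))
    c=(P-T[:3,3])@T[:3,:3]; c=c*[1,-1,-1]
    return cv2.projectPoints(c.reshape(-1,1,3),np.zeros(3),np.zeros(3),K(f),np.array(f['D'],float))[0].reshape(-1,2)
def crop(f,x0,y0,x1,y1,s,fn):
    im=f['pixels'][y0:y1,x0:x1,::-1]
    cv2.imwrite('pics/'+fn,cv2.resize(im,None,fx=s,fy=s,interpolation=cv2.INTER_CUBIC))
E
python3 - <<'E'
from h import *
for n in ['top','side','wrist']:
    f=grab(n,n+'0.png'); print(n,f['fovy'],f['cx'],f['cy'],f['D'],np.round(f['T'],3).tolist())
print(ctrl.get_obs(), ctrl.finger_overhang)
E
```

```text
pics
top 51.361383787230366 282.00050201825394 207.44037492651788 [-0.12545999  0.          0.          0.          0.        ] [[0.018, 0.991, -0.136, 0.397], [-1.0, 0.019, 0.01, -0.064], [0.012, 0.136, 0.991, 0.91], [0.0, 0.0, 0.0, 1.0]]
side 50.47809661501362 281.04518557213186 204.5653986297432 [0.01868335 0.         0.         0.         0.        ] [[-0.978, 0.139, -0.156, 0.337], [-0.209, -0.603, 0.77, 0.746], [0.014, 0.786, 0.618, 0.704], [0.0, 0.0, 0.0, 1.0]]
wrist 67.55764348681933 281.2558614977117 211.39566646065947 [-0.02957139  0.          0.          0.          0.        ] [[0.251, -0.924, -0.289, 0.071], [0.968, 0.24, 0.076, 0.575], [-0.001, -0.299, 0.954, 0.373], [0.0, 0.0, 0.0, 1.0]]
{'time_s': 0.15, 'joint_positions': array([ 6.33643987e+01,  9.10359695e+00,  9.15568792e+01, -1.02130308e-03,
        7.94233195e+01, -1.20358710e+01]), 'qvel': array([ 0.0155071 , -0.07286162, -0.12283063, -0.04483044, -0.12310412,
        0.04463089]), 'joint_efforts': array([ 3.16315891e-04, -3.96376598e+01, -3.31786680e+01, -1.17848303e-04,
        5.49668883e-03, -8.17954174e-06]), 'ee_pos': array([0.14473186, 0.55600935, 0.23853933]), 'eef_rot': array([-1.79917837e+02, -1.64917874e-02,  1.65400446e+02]), 'ft_force': array([0.28407855, 0.61397329, 0.57814173]), 'moment': array([-0.00674716, -0.0002489 ,  0.0217196 ]), 'grip_width': 0.0856005470339905} 0.008
```

View pics/top0.png

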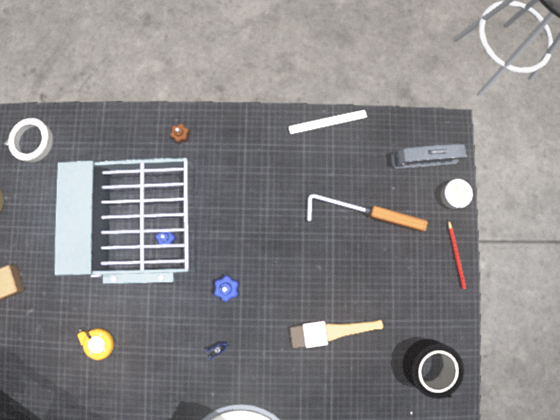

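View pics/side0.png

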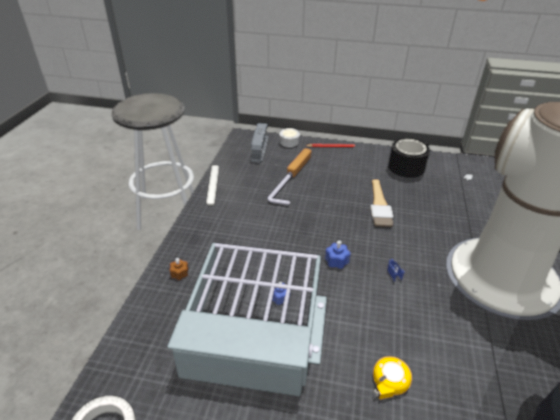

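View pics/wrist0.png

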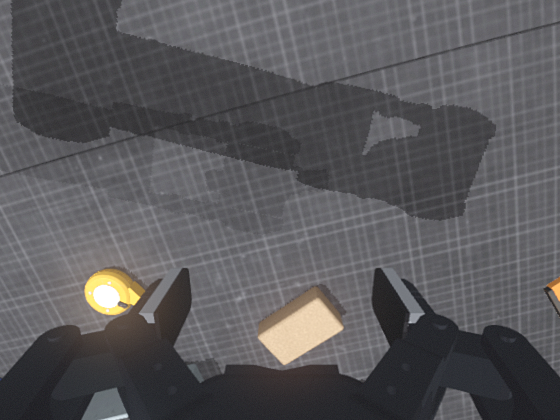

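The top view shows the guard with its mouth facing −y at px x≈186. The small blue knob is under the bars at (165,238), a bigger blue one is outside at (226,288), and a brown one is at (179,132). The rod handle runs (372,211)–(427,225) with the crook at (311,197–219). I'll enlarge these areas.

```bash
python3 - <<'E'
from h import *
f=load('top')
crop(f,40,140,200,300,4.5,'c1.png')
crop(f,295,180,440,240,5.5,'c2.png')
s=load('side'); crop(s,160,230,350,400,4,'c3.png')
E
```

```text
(no output)
```

View pics/c1.png

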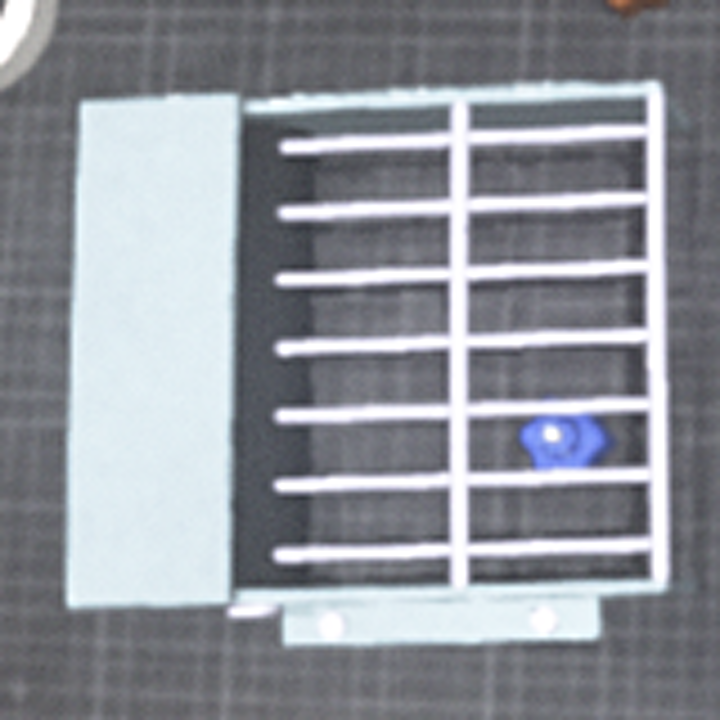

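View pics/c2.png

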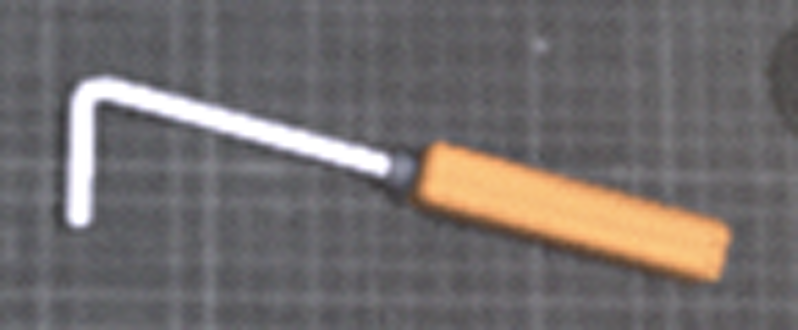

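View pics/c3.png

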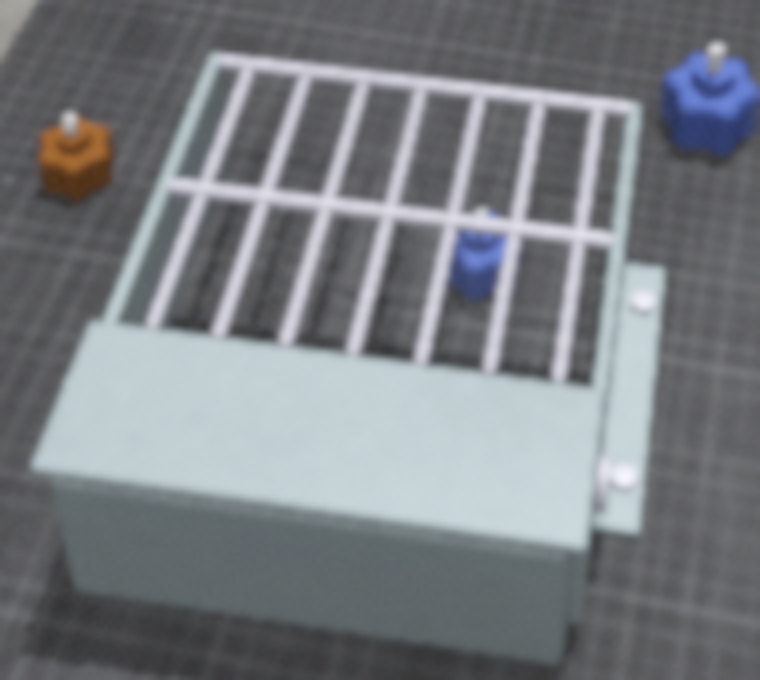

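```bash
python3 - <<'E'
from h import *
np.set_printoptions(precision=4,suppress=True)
f=load('top');s=load('side')
c1=lambda p:np.array(p)/4.5+[40,140]
c2=lambda p:np.array(p)/5.5+[295,180]
c3=lambda p:np.array(p)/4+[160,230]
a=px2w(f,c1([(662,85),(667,588)]),.074);print('mouth top cam',a,np.linalg.norm(a[0]-a[1]))
b=px2w(s,c3([(212,55),(638,103)]),.074);print('mouth side cam',b,np.linalg.norm(b[0]-b[1]))
print('housing',px2w(f,c1([(80,100),(238,95),(230,603),(67,605)]),.09))
print('housing side',px2w(s,c3([(95,322),(592,385),(583,548),(33,467)]),.09))
print('stud',px2w(f,c1([(552,433)]),.042),px2w(s,c3([(482,212)]),.042), 'body',px2w(f,c1([(565,437)]),.021))
h=px2w(f,c2([(437,142),(730,226),(716,283),(413,207)]),.028);print('handle',h,h.mean(0),np.linalg.norm(h-np.roll(h,-1,0),axis=1))
print('rod',px2w(f,c2([(85,85),(385,165),(110,90),(78,227),(85,100)]),.009))
E
```

```text
mouth top cam [[0.6044 0.1159 0.074 ]
 [0.3864 0.1037 0.074 ]] 0.2182899645605296
mouth side cam [[0.6044 0.1203 0.074 ]
 [0.3863 0.1062 0.074 ]] 0.21853397201476724
housing [[0.5911 0.3737 0.09  ]
 [0.5939 0.3004 0.09  ]
 [0.3747 0.2875 0.09  ]
 [0.3711 0.3607 0.09  ]]
housing side [[0.5922 0.3043 0.09  ]
 [0.3803 0.29   0.09  ]
 [0.3717 0.364  0.09  ]
 [0.5892 0.3761 0.09  ]]
stud [[0.4531 0.1646 0.042 ]] [[0.4528 0.1656 0.042 ]] body [[0.4528 0.164  0.021 ]]
handle [[ 0.5248 -0.2632  0.028 ]
 [ 0.4951 -0.375   0.028 ]
 [ 0.4735 -0.369   0.028 ]
 [ 0.5002 -0.2539  0.028 ]] [ 0.4984 -0.3153  0.028 ] [0.1156 0.0224 0.1182 0.0263]
rod [[ 0.5468 -0.1325  0.009 ]
 [ 0.5183 -0.2473  0.009 ]
 [ 0.5451 -0.1421  0.009 ]
 [ 0.4925 -0.1303  0.009 ]
 [ 0.541  -0.1326  0.009 ]]
```

```bash
python3 - <<'E'
from h import *
s=load('side'); crop(s,250,130,340,220,7,'c4.png')
E
```

```text
(no output)
```

View pics/c4.png

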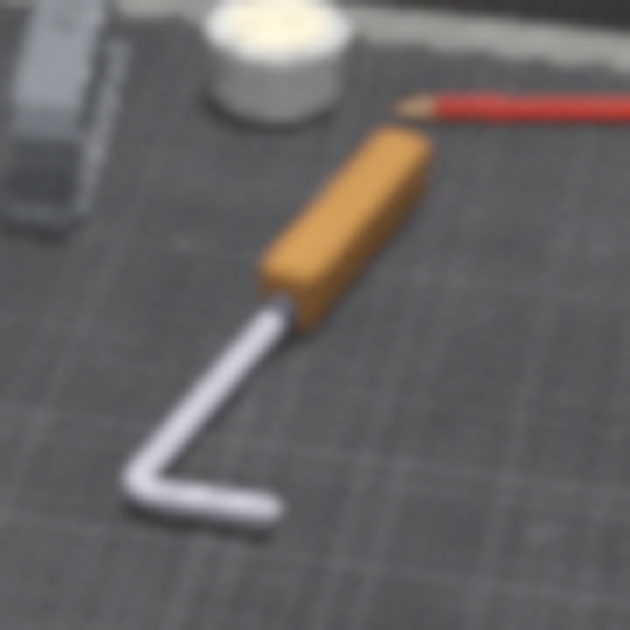

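The measurements agree:

| Item | Position | Check |
|---|---|---|
| Guard mouth middle | (0.495, 0.111), yaw 93.3° | Width 218 mm |
| Knob | (0.453, 0.165), guard frame (56, 39) mm | Inside the stated range |
| Handle | (0.4975, −0.315), yaw 75.9° | Predicted bend matches the one seen |

Next I move towards the handle.

```bash
cat >> h.py <<'E'
def rel(target,yaw,cur=None,cyaw=None):
    """target world xyz (m), yaw deg, from tool-down pose -> tool row mm/deg"""
    from scipy.spatial.transform import Rotation as R
    o=ctrl.get_obs()
    p=o['ee_pos'] if cur is None else np.array(cur); 
    Rc=R.from_euler('xyz',o['eef_rot'] if cyaw is None else [180,0,cyaw],degrees=True)
    Rt=R.from_euler('xyz',[180,0,yaw],degrees=True)
    return np.round(np.r_[Rc.inv().apply(np.array(target)-p)*1000,(Rc.inv()*Rt).as_rotvec(degrees=True)],2)
E
python3 -m pendant '[[[-15,-13,0,0,0,2],[-50,-42,0,0,0,7],[-90,-75,0,0,0,12],[-130,-108,0,0,0,18],[-170,-142,0,0,0,24],[-210,-175,0,0,0,30],[-250,-208,0,0,0,35],[-285,-237,0,0,0,40],[-315,-262,0,0,0,44],[-336,-280,0,0,0,47]]]' 70 60
python3 -c "
from h import *
print(rel([.4975,-.315,.2],75.9),ctrl.get_obs()['eef_rot'])"
```

```text
time_s: 1.15
ee_pos: [0.4008, 0.1982, 0.2392]
eef_rot: [180.0, 0.0, 118.1]
ft_force: [-0.3, -0.5, 0.4]
grip_width: 0.0595
[-4.9824e+02 -1.5649e+02  3.9530e+01  2.0000e-02  3.0000e-02  4.2210e+01] [1.79995377e+02 3.54001037e-02 1.18109501e+02]
```

```bash
python3 -m pendant '[[[0,0,0,0,0,0],[0,0,0,0,0,0]]]'
python3 -c "
from h import *
print(rel([.4975,-.315,.12],75.9))"
```

```text
time_s: 1.35
ee_pos: [0.3994, 0.2006, 0.239]
eef_rot: [-180.0, -0.0, 118.4]
ft_force: [-0.2, 0.4, -0.2]
grip_width: 0.0597
[-5.0040e+02 -1.5841e+02  1.1880e+02 -5.0000e-02 -2.0000e-02  4.2450e+01]
```

```bash
python3 -m pendant '[[[-30,-9,0,0,0,3],[-70,-22,0,0,0,7],[-115,-36,0,0,0,12],[-160,-51,0,0,0,17],[-205,-65,10,0,0,22],[-250,-79,20,0,0,26],[-295,-93,35,0,0,31],[-340,-108,50,0,0,36],[-385,-122,65,0,0,40],[-430,-136,80,0,0,42.4]]]'
python3 -m pendant '[[[-36,-11,10,0,0,0],[-60,-18,25,0,0,0],[-69,-21,38,0,0,0],[-69,-21,38,0,0,0]]]'
python3 -c "
from h import *
grab('wrist','w1.png');grab('top','t1.png')
print(rel([.4975,-.315,.06],75.9))"
```

```text
time_s: 2.35
ee_pos: [0.485, -0.2424, 0.1585]
eef_rot: [180.0, -0.0, 76.0]
ft_force: [0.3, -0.3, 0.2]
grip_width: 0.0599
time_s: 2.75
ee_pos: [0.4463, -0.3023, 0.119]
eef_rot: [-179.8, -0.2, 76.0]
ft_force: [-0.1, -0.1, -0.6]
grip_width: 0.0597
[-3.600e-01  5.111e+01  6.123e+01 -2.000e-02 -5.000e-02  1.900e-01]
```

```bash
python3 -m pendant '[[[0,20,0,0,0,0],[0,45,0,0,0,0],[0,51,10,0,0,0],[0,51,20,0,0,0]]]'
python3 -c "
from h import *
f=grab('wrist','w1.png')
P=np.array([.4975,-.315,.028]);a=np.radians(75.9);x=np.array([np.cos(a),np.sin(a),0]);y=np.array([-np.sin(a),np.cos(a),0])
print(w2px(f,[P,P+.06*x+.012*y,P+.06*x-.012*y,P-.06*x+.012*y,P-.06*x-.012*y]).round())
print(rel([.4975,-.315,.06],75.9))"
```

```text
time_s: 3.25
ee_pos: [0.4982, -0.3156, 0.1015]
eef_rot: [179.9, 0.0, 76.1]
ft_force: [-1.2, 0.2, 0.3]
grip_width: 0.0597
[[280. 226.]
 [261. 139.]
 [298. 139.]
 [264. 300.]
 [295. 300.]]
[-0.37  1.72 38.65 -0.19 -0.1   0.2 ]
```

View pics/w1.png

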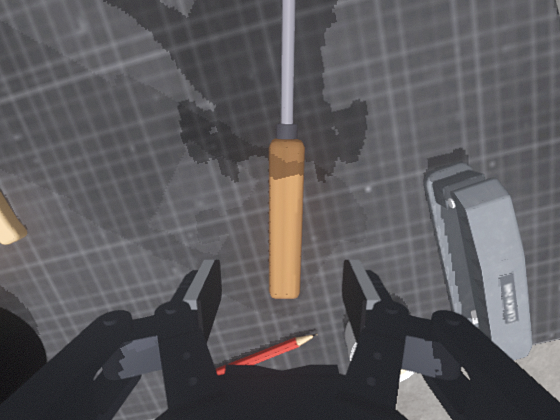

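The wrist view shows the handle between (270–304,142) and (270–300,298), about 6 px right of the prediction.

```bash
python3 -c "
from h import *
np.set_printoptions(precision=4,suppress=True)
f=load('wrist')
h=px2w(f,[(270,142),(304,142),(300,298),(270,298)],.027);print(h,h.mean(0))
r=px2w(f,[(287,122),(288,5)],.009);d=r[1]-r[0];print(r,np.degrees(np.arctan2(d[1],d[0])))
d=h[0]+h[1]-h[2]-h[3];print(np.degrees(np.arctan2(d[1],d[0])))
print(rel([.5005,-.3145,.012],75.7))"
```

```text
[[ 0.5054 -0.2571  0.027 ]
 [ 0.527  -0.2624  0.027 ]
 [ 0.4985 -0.3758  0.027 ]
 [ 0.4763 -0.3703  0.027 ]] [ 0.5018 -0.3164  0.027 ]
[[ 0.5194 -0.248   0.009 ]
 [ 0.5368 -0.1782  0.009 ]] 75.95625421348278
75.74391111326246
[ 0.75  4.67 86.64 -0.19 -0.1   0.4 ]
```

```bash
python3 -m pendant '[[[0,3.5,15,0,0,0.2],[0,3.5,35,0,0,0.2],[0,3.5,55,0,0,0.2],[0,3.5,70,0,0,0.2],[0,3.5,80,0,0,0.2],[0,3.5,86,0,0,0.2],[0,3.5,86,0,0,0.2]]]'
python3 -c "
from h import *
grab('wrist','w2.png');o=ctrl.get_obs();print(o['ee_pos'],o['eef_rot'],o['ft_force'])"
```

```text
time_s: 4.0
ee_pos: [0.4999, -0.3169, 0.0146]
eef_rot: [-179.9, -0.0, 75.8]
ft_force: [0.0, -0.4, -0.0]
grip_width: 0.0598
[ 0.50034199 -0.3173575   0.01543852] [1.79987881e+02 7.04304015e-03 7.57959539e+01] [0.35176708 0.21839126 0.11534293]
```

View pics/w2.png

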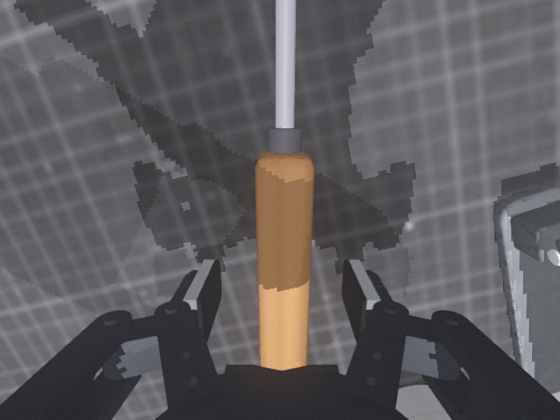

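The handle is centred between the pads. I'll go down 3 mm more and close.

```bash
python3 -m pendant '[[[0,0,2,0,0,0],[0,0,3.5,0,0,0],[0,0,3.5,0,0,0]]]'
python3 -m pendant '[[[0,0,0,0,0,0],[0,0,0,0,0,0],[0,0,0,0,0,0],[0,0,0,0,0,0],[0,0,0,0,0,0],[0,0,0,0,0,0],[0,0,0,0,0,0]]]' 0 80
python3 -c "
from h import *
grab('side','s3.png');grab('wrist','w3.png');o=ctrl.get_obs();print(o['ee_pos'],o['eef_rot'],o['ft_force'],o['grip_width'])"
```

```text
time_s: 4.35
ee_pos: [0.5004, -0.3173, 0.012]
eef_rot: [180.0, 0.0, 75.8]
ft_force: [0.8, -0.0, -0.7]
grip_width: 0.06
time_s: 5.05
ee_pos: [0.5006, -0.3175, 0.0123]
eef_rot: [180.0, 0.0, 75.8]
ft_force: [-0.3, 0.8, 3.5]
grip_width: 0.0223
[ 0.50056602 -0.31748345  0.01225478] [1.79955942e+02 2.43107703e-02 7.58049737e+01] [-0.19364495  0.43086067  4.19938796] 0.02274582774623932
```

View pics/w3.png

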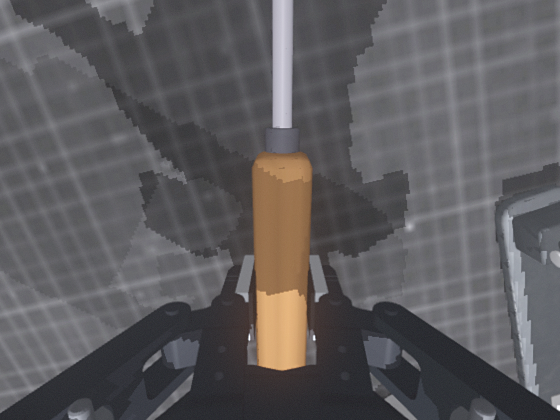

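Grip is at 22.7 mm on a 24 mm handle. I'll lift, then turn to guard yaw in front of the mouth, right of the knob.

```bash
python3 -m pendant '[[[0,0,-5,0,0,0],[0,0,-15,0,0,0],[0,0,-30,0,0,0],[0,0,-30,0,0,0]]]'
python3 -c "
from h import *
print(rel([.5526,-.1176,.042],93.3)); o=ctrl.get_obs();print(o['ee_pos'],o['eef_rot'],o['ft_force'],o['grip_width'])"
```

```text
time_s: 5.55
ee_pos: [0.5017, -0.3186, 0.0447]
eef_rot: [179.8, 0.1, 75.8]
ft_force: [0.8, 0.5, -0.9]
grip_width: 0.0225
[ 2.0737e+02  3.0000e-02  2.2200e+00  2.2000e-01  1.8000e-01 -1.7500e+01]
[ 0.50171221 -0.3186193   0.04473502] [1.79754149e+02 1.42614386e-01 7.58045817e+01] [ 0.84837035  0.53580939 -0.86946863] 0.022539035200255006
```

```bash
python3 -m pendant '[[[8,0,0,0,0,-1],[25,0,0,0,0,-3],[50,0,0,0,0,-5],[80,0,0,0,0,-8],[110,0,0,0,0,-11],[140,0,0,0,0,-13],[170,0,0,0,0,-15],[192,0,0,0,0,-16.5],[203,0,0,0,0,-17.5],[207,0,0,0,0,-17.5]]]'
python3 -m pendant '[[[0,0,3,0,0,0],[0,0,12,0,0,0],[0,0,22,0,0,0],[0,0,25,0,0,0],[0,0,25,0,0,0]]]'
python3 -c "
from h import *
f=grab('top','t4.png');g=grab('side','s4.png');o=ctrl.get_obs();print(o['ee_pos'],o['eef_rot'],o['ft_force'],o['grip_width'])
crop(f,120,130,300,290,4,'c5.png');crop(g,160,130,360,300,4,'c6.png')"
```

```text
time_s: 6.55
ee_pos: [0.5506, -0.1147, 0.0413]
eef_rot: [-179.9, -0.0, 93.5]
ft_force: [-0.4, 0.4, -1.6]
grip_width: 0.0225
time_s: 7.05
ee_pos: [0.55, -0.1167, 0.0155]
eef_rot: [-179.9, -0.1, 93.3]
ft_force: [0.4, 0.3, -1.7]
grip_width: 0.0224
[ 0.55096955 -0.11684157  0.01668716] [-1.79993861e+02 -2.67574490e-03  9.32739651e+01] [ 0.43264122  0.07155516 -0.55178484] 0.0228130721361087
```

View pics/c5.png

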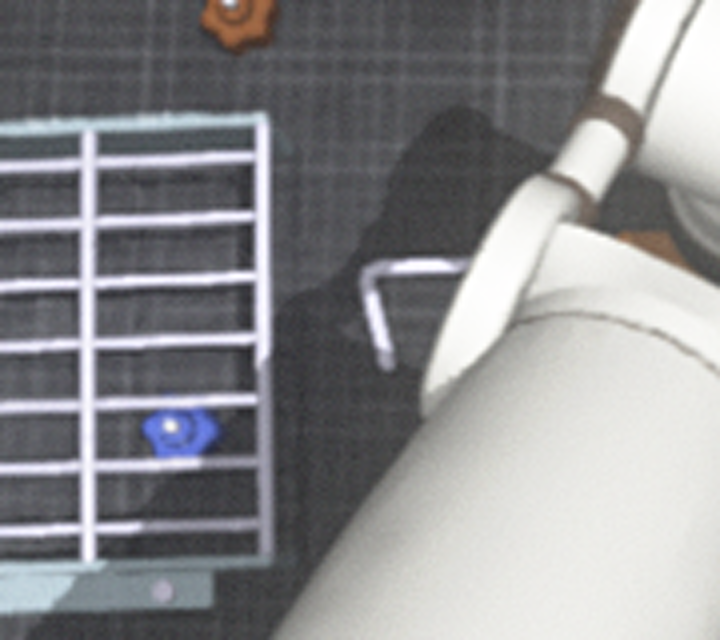

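View pics/c6.png

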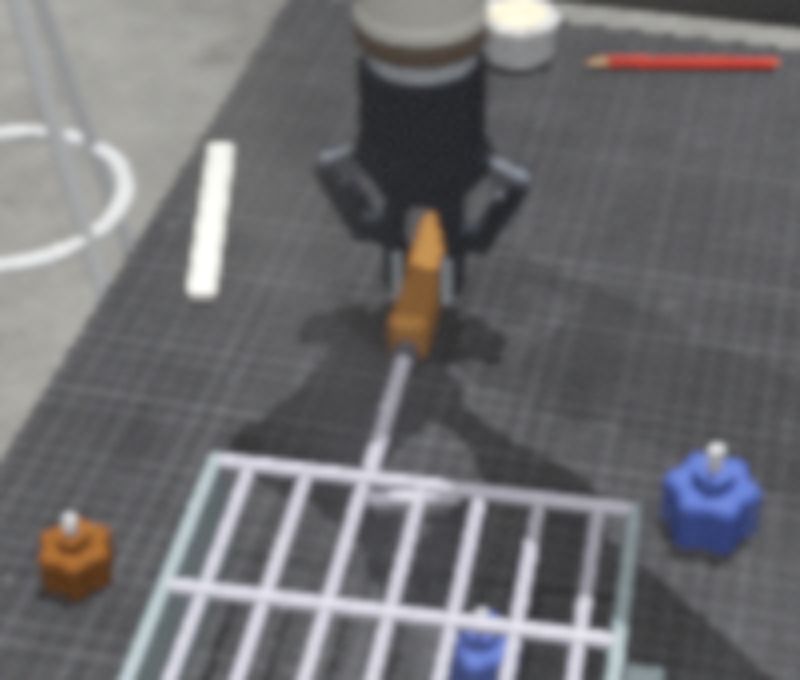

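```bash
python3 - <<'E'
from h import *
np.set_printoptions(precision=1,suppress=True)
f=load('top');g=load('side')
c5=lambda p:np.array(p)/4+[120,130]
O=np.array([.4954,.1115]);a=np.radians(93.3);X=np.array([np.cos(a),np.sin(a)]);Y=np.array([-np.sin(a),np.cos(a)])
def G(P): d=np.atleast_2d(P)[:,:2]-O; return np.c_[d@X,d@Y]*1000
print('bend inner/outer, tip, rod pts',G(px2w(f,c5([(362,268),(385,275),(388,369),(400,267),(450,265)]),.012)))
o=ctrl.get_obs();print('tcp',G(o['ee_pos']))
print('knob',G(px2w(f,c5([(171,427)]),.042)),G(px2w(f,c5([(181,432)]),.02)), 'mouth',G(px2w(f,c5([(268,113),(271,562)]),.074)))
E
```

```text
bend inner/outer, tip, rod pts [[-37.9 -41.5]
 [-49.9 -37.4]
 [-50.5  11.9]
 [-57.8 -41.3]
 [-83.9 -41.3]]
tcp [[-231.2  -42.3]]
knob [[55.3 40.2]] [[55.8 41.3]] mouth [[  -1.6 -110.4]
 [  -0.6  108.9]]
```

The crook tip sits at guard y≈12 mm and the knob's right edge is at about 19 mm. I'll shift 8 mm more to the right, then go in.

```bash
python3 -m pendant '[[[3,3,0.5,0,0,0],[8,6,1,0,0,0],[15,8,1.5,0,0,0],[25,8,2,0,0,0],[36,8,2,0,0,0],[48,8,2,0,0,0],[60,8,2,0,0,0],[70,8,2,0,0,0],[77,8,2,0,0,0],[80,8,2,0,0,0]]]'
python3 -m pendant '[[[4,0,0,0,0,0],[12,0,0,0,0,0],[22,0,0,0,0,0],[32,0,0,0,0,0],[42,0,0,0,0,0],[52,0,0,0,0,0],[62,0,0,0,0,0],[68,0,0,0,0,0],[71,0,0,0,0,0],[71,0,0,0,0,0]]]'
cat > g.py <<'E'
from h import *
np.set_printoptions(precision=1,suppress=True)
O=np.array([.4954,.1115]);a=np.radians(93.3);X=np.array([np.cos(a),np.sin(a)]);Y=np.array([-np.sin(a),np.cos(a)])
def G(P): d=np.atleast_2d(P)[:,:2]-O; return np.c_[d@X,d@Y]*1000
def st():
    o=ctrl.get_obs();print('tcp',G(o['ee_pos']),'z',o['ee_pos'][2]*1000,o['eef_rot'],o['ft_force'],o['grip_width']*1000,o['time_s'])
E
python3 -c "
from g import *
f=grab('top','t5.png');g=grab('side','s5.png');st()
crop(f,60,140,240,290,4.3,'c7.png');crop(g,160,200,360,370,4,'c8.png')"
```

```text
time_s: 8.15
ee_pos: [0.5543, -0.0353, 0.0148]
eef_rot: [-180.0, -0.0, 93.3]
ft_force: [-0.1, -0.8, -1.8]
grip_width: 0.0222
time_s: 9.15
ee_pos: [0.5503, 0.035, 0.0148]
eef_rot: [-180.0, 0.0, 93.3]
ft_force: [0.1, 0.4, -1.6]
grip_width: 0.0226
tcp [[-80.1 -50.4]] z 14.829789640999866 [180.    0.   93.3] [-0.7 -0.1 -0.7] 22.435647390860854 9.25
```

View pics/c7.png

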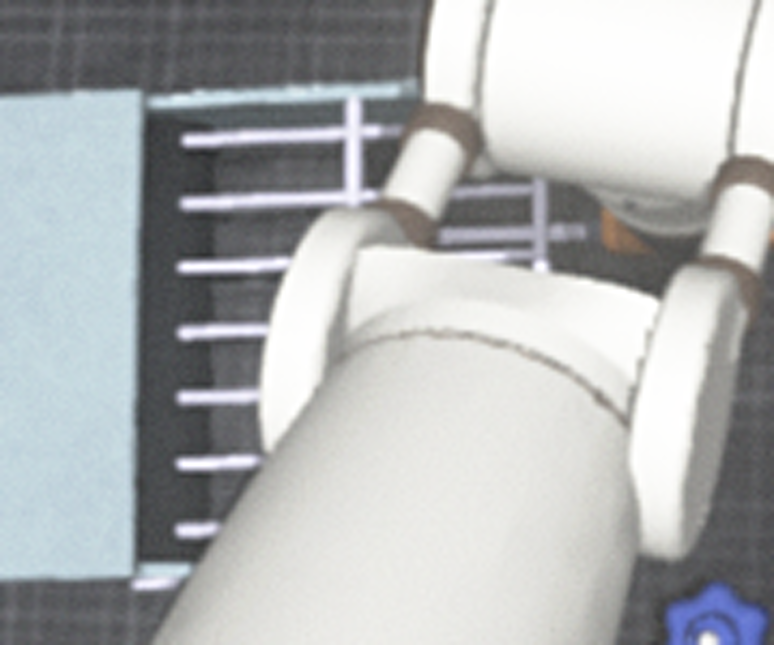

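View pics/c8.png

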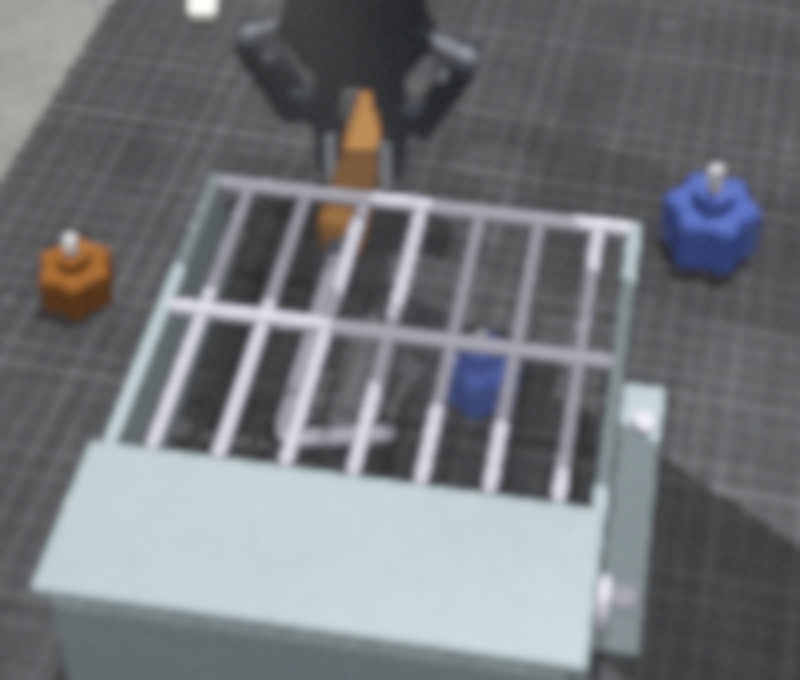

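The side view shows the crook inside, past the knob, with its tip at crop (390,433), and the knob undisturbed. Now left behind it.

```bash
python3 -m pendant '[[[0,-2,0,0,0,0],[0,-7,0,0,0,0],[0,-14,0,0,0,0],[0,-21,0,0,0,0],[0,-28,0,0,0,0],[0,-35,0,0,0,0],[0,-42,0,0,0,0],[0,-49,0,0,0,0],[0,-54,0,0,0,0],[0,-57,0,0,0,0]]]'
python3 -m pendant '[[[0,-2,0,0,0,0],[0,-4,0,0,0,0],[0,-4,0,0,0,0]]]'
python3 -c "
from g import *
g=grab('side','s6.png');st()
crop(g,200,220,340,340,5.5,'c9.png')
f=grab('wrist','w6.png')"
```

```text
time_s: 10.25
ee_pos: [0.4929, 0.0314, 0.0148]
eef_rot: [-180.0, -0.0, 93.3]
ft_force: [-0.8, 0.3, -0.3]
grip_width: 0.0225
time_s: 10.55
ee_pos: [0.4893, 0.0311, 0.0148]
eef_rot: [-180.0, 0.0, 93.3]
ft_force: [-0.4, -0.8, -0.8]
grip_width: 0.0225
tcp [[-79.9  10.5]] z 14.830587899669926 [180.    0.   93.3] [-0.9 -0.4 -1.9] 23.039852963521387 10.6
```

View pics/c9.png

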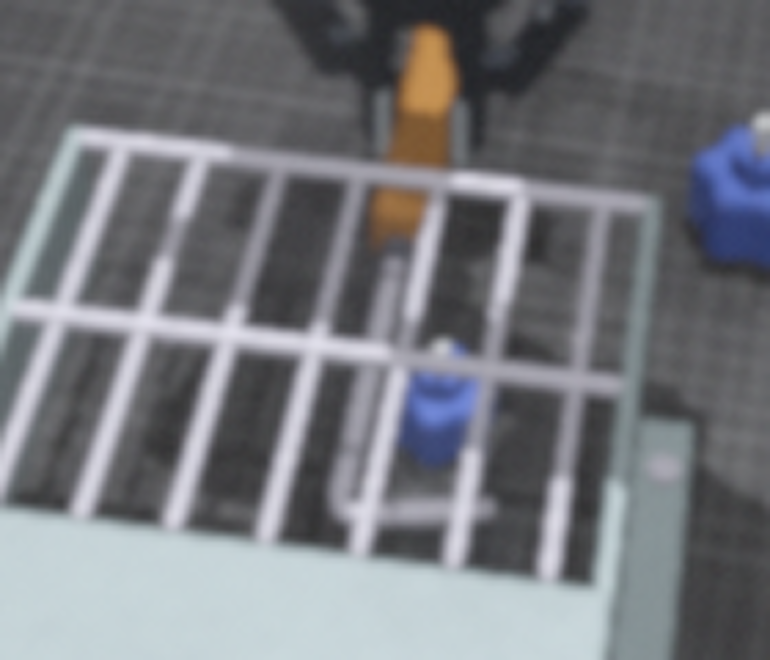

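View pics/w6.png

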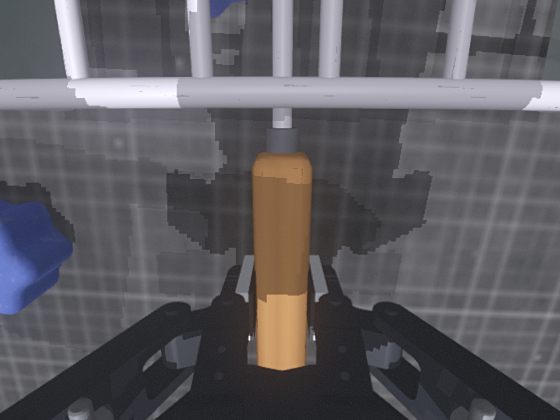

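The crook is behind the knob. The bar runs at crop (340–490,510) and the knob at (438,420) is still standing. Now I draw slowly.

```bash
python3 -m pendant '[[[-3,0,0,0,0,0],[-7,0,0,0,0,0],[-11,0,0,0,0,0],[-15,0,0,0,0,0],[-18,0,0,0,0,0],[-21,0,0,0,0,0],[-24,0,0,0,0,0],[-28,0,0,0,0,0],[-32,0,0,0,0,0],[-36,0,0,0,0,0]]]'
python3 -m pendant '[[[-4,0,0,0,0,0],[-8,0,0,0,0,0],[-12,0,0,0,0,0],[-16,0,0,0,0,0],[-20,0,0,0,0,0],[-24,0,0,0,0,0],[-27,0,0,0,0,0],[-29,0,0,0,0,0],[-30,0,0,0,0,0],[-30,0,0,0,0,0]]]'
python3 -c "
from g import *
g=grab('side','s7.png');st()
crop(g,200,180,340,300,5.5,'c10.png')"
```

```text
time_s: 11.65
ee_pos: [0.4915, -0.0051, 0.0148]
eef_rot: [180.0, 0.0, 93.3]
ft_force: [-0.1, 1.0, -1.6]
grip_width: 0.0227
time_s: 12.65
ee_pos: [0.4932, -0.0348, 0.0148]
eef_rot: [-180.0, 0.0, 93.3]
ft_force: [-0.2, -0.6, -1.5]
grip_width: 0.0228
tcp [[-145.9   10.6]] z 14.793163294961207 [-180.    -0.    93.3] [ 0.8 -1.  -1.3] 22.403368747297666 12.7
```

View pics/c10.png

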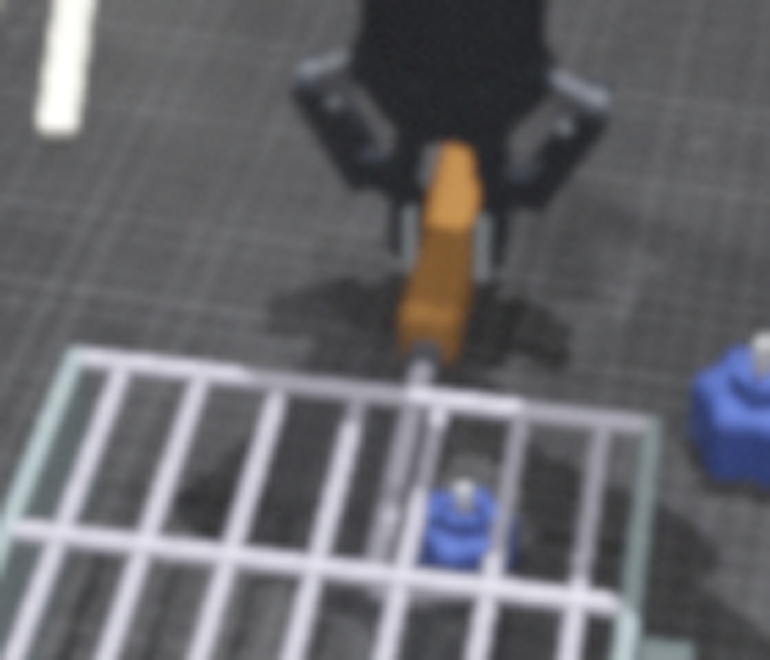

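The knob follows, standing, with its stud up at crop (463,492). Continuing.

```bash
python3 -m pendant '[[[-2,0,0,0,0,0],[-6,0,0,0,0,0],[-10,0,0,0,0,0],[-14,0,0,0,0,0],[-18,0,0,0,0,0],[-22,0,0,0,0,0],[-26,0,0,0,0,0],[-30,0,0,0,0,0],[-34,0,0,0,0,0],[-38,0,0,0,0,0]]]'
python3 -m pendant '[[[-4,0,0,0,0,0],[-8,0,0,0,0,0],[-12,0,0,0,0,0],[-16,0,0,0,0,0],[-20,0,0,0,0,0],[-24,0,0,0,0,0],[-28,0,0,0,0,0],[-32,0,0,0,0,0],[-36,0,0,0,0,0],[-40,0,0,0,0,0]]]'
python3 -m pendant '[[[-4,0,0,0,0,0],[-8,0,0,0,0,0],[-11,0,0,0,0,0],[-14,0,0,0,0,0],[-16,0,0,0,0,0],[-17,0,0,0,0,0],[-17,0,0,0,0,0]]]'
python3 -c "
from g import *
g=grab('side','s8.png');f=grab('top','t8.png');st()
crop(g,200,130,360,280,4.5,'c11.png');crop(f,150,150,330,300,4.3,'c12.png')"
```

```text
time_s: 13.7
ee_pos: [0.4954, -0.073, 0.0148]
eef_rot: [-180.0, 0.0, 93.3]
ft_force: [-1.3, 0.2, -1.7]
grip_width: 0.0223
time_s: 14.7
ee_pos: [0.4977, -0.1129, 0.0148]
eef_rot: [180.0, 0.0, 93.3]
ft_force: [-0.1, 0.9, -1.4]
grip_width: 0.0227
time_s: 15.4
ee_pos: [0.4987, -0.1297, 0.0148]
eef_rot: [180.0, 0.0, 93.3]
ft_force: [-0.5, 0.3, -1.8]
grip_width: 0.0227
tcp [[-240.8   10.6]] z 14.786067764047878 [-180.    -0.    93.3] [-0.3  0.8 -1.5] 22.99264924347643 15.5
```

View pics/c11.png

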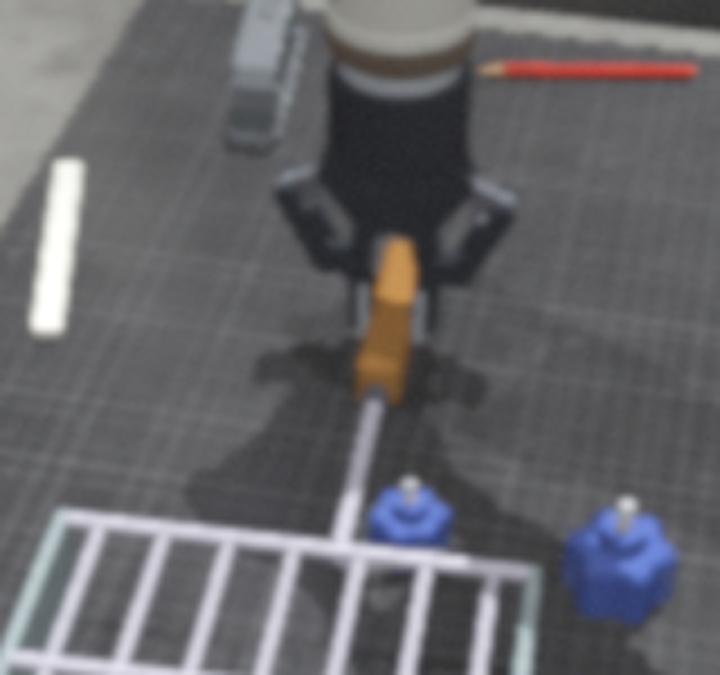

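View pics/c12.png

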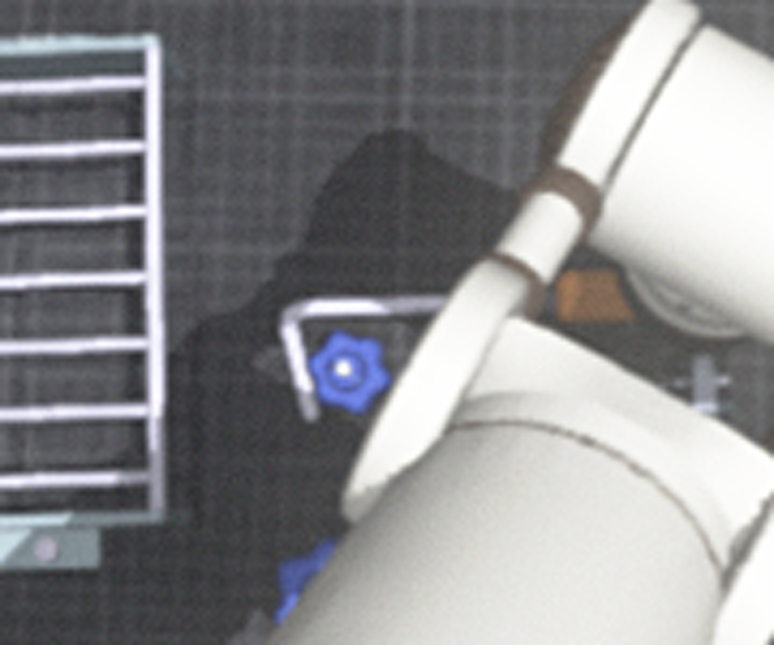

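```bash
python3 -c "
from g import *
f=load('top')
c=lambda p:np.array(p)/4.3+[150,150]
print('knob stud',G(px2w(f,c([(343,369)]),.042)),'body',G(px2w(f,c([(348,371)]),.02)))"
python3 -m pendant '[[[1,0,0,0,0,0],[2,0,0.5,0,0,0],[2,0,1,0,0,0],[2,0,1.5,0,0,0],[2,0,2,0,0,0],[2,0,2.5,0,0,0],[2,0,2.5,0,0,0]]]'
python3 -c "
from g import *
st()"
```

```text
knob stud [[-79.4  43.2]] body [[-79.4  42.6]]
time_s: 16.2
ee_pos: [0.4986, -0.1276, 0.0123]
eef_rot: [180.0, 0.0, 93.3]
ft_force: [0.5, -0.4, -1.0]
grip_width: 0.0224
tcp [[-238.9   10.6]] z 12.283237093502462 [180.    0.   93.3] [ 0.5 -0.4 -1. ] 22.36021315921088 16.2
```

```bash
python3 -m pendant '[[[0,0,0.4,0,0,0],[0,0,0.4,0,0,0]]]'
python3 -m pendant '[[[0,0,0.4,0,0,0],[0,0,0.4,0,0,0]]]'
```

```text
time_s: 16.4
ee_pos: [0.4986, -0.1276, 0.0122]
eef_rot: [-180.0, -0.0, 93.3]
ft_force: [-1.7, 1.0, 3.5]
grip_width: 0.0228
time_s: 16.6
ee_pos: [0.4986, -0.1276, 0.0123]
eef_rot: [-180.0, -0.0, 93.3]
ft_force: [-4.1, 1.9, 7.8]
grip_width: 0.0227
```

Contact with the bench shows at +3.5 to 8 N, so the rod is down. Now I release gently.

```bash
python3 -m pendant '[[[0,0,-0.5,0,0,0],[0,0,-0.5,0,0,0]]]' - 20
python3 -m pendant '[[[0,0,0,0,0,0],[0,0,0,0,0,0],[0,0,0,0,0,0],[0,0,0,0,0,0],[0,0,0,0,0,0],[0,0,0,0,0,0]]]' 65
python3 -c "
from g import *
st();grab('wrist','w9.png')"
```

```text
time_s: 16.8
ee_pos: [0.4986, -0.1276, 0.0122]
eef_rot: [180.0, 0.0, 93.3]
ft_force: [-2.4, 0.3, 5.0]
grip_width: 0.0224
time_s: 17.4
ee_pos: [0.4986, -0.1276, 0.012]
eef_rot: [180.0, 0.0, 93.3]
ft_force: [0.7, 0.3, -0.3]
grip_width: 0.0553
tcp [[-238.9   10.6]] z 11.980334970956003 [180.    0.   93.3] [ 0.7  0.3 -0.3] 55.33475975278027 17.4
```

View pics/w9.png

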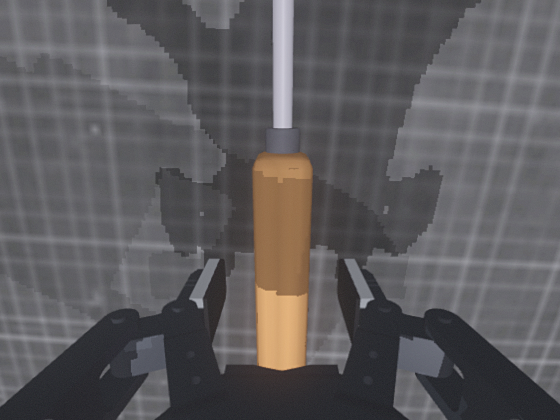

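The handle is free between the jaws. I'll rise straight up, then back away from the knob.

```bash
python3 -m pendant '[[[0,0,-4,0,0,0],[0,0,-12,0,0,0],[0,0,-25,0,0,0],[0,0,-42,0,0,0],[0,0,-62,0,0,0],[0,0,-84,0,0,0],[0,0,-106,0,0,0],[0,0,-126,0,0,0],[0,0,-140,0,0,0],[0,0,-148,0,0,0]]]'
python3 -m pendant '[[[-10,0,0,0,0,0],[-35,0,-5,0,0,0],[-65,0,-10,0,0,0],[-95,0,-15,0,0,0],[-120,0,-20,0,0,0],[-140,0,-20,0,0,0],[-150,0,-20,0,0,0],[-150,0,-20,0,0,0],[-150,0,-20,0,0,0],[-150,0,-20,0,0,0]]]'
python3 -c "
from g import *
g=grab('side','s10.png');f=grab('top','t10.png');st()
crop(g,200,120,360,270,4.5,'c13.png');crop(f,150,150,330,300,4.3,'c14.png')"
```

```text
time_s: 18.45
ee_pos: [0.4993, -0.1279, 0.1622]
eef_rot: [179.9, 0.1, 93.3]
ft_force: [-0.2, 0.2, 0.2]
grip_width: 0.0555
time_s: 19.45
ee_pos: [0.5071, -0.2761, 0.1796]
eef_rot: [-180.0, -0.1, 93.4]
ft_force: [1.0, -0.5, 0.5]
grip_width: 0.0558
tcp [[-387.9   10.5]] z 179.9129027701356 [-180.    -0.    93.4] [-0.  -0.3 -0.6] 55.56004190010457 19.55
```

View pics/c13.png

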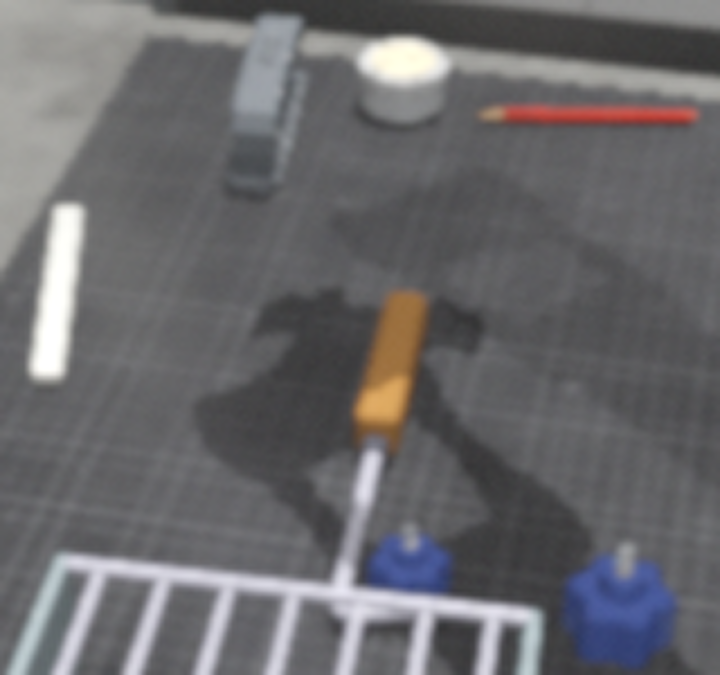

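View pics/t10.png

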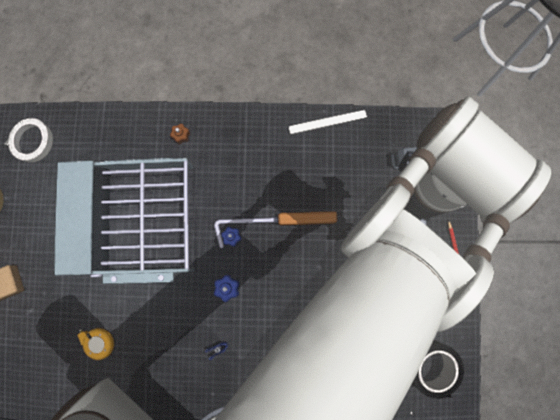

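View pics/c14.png

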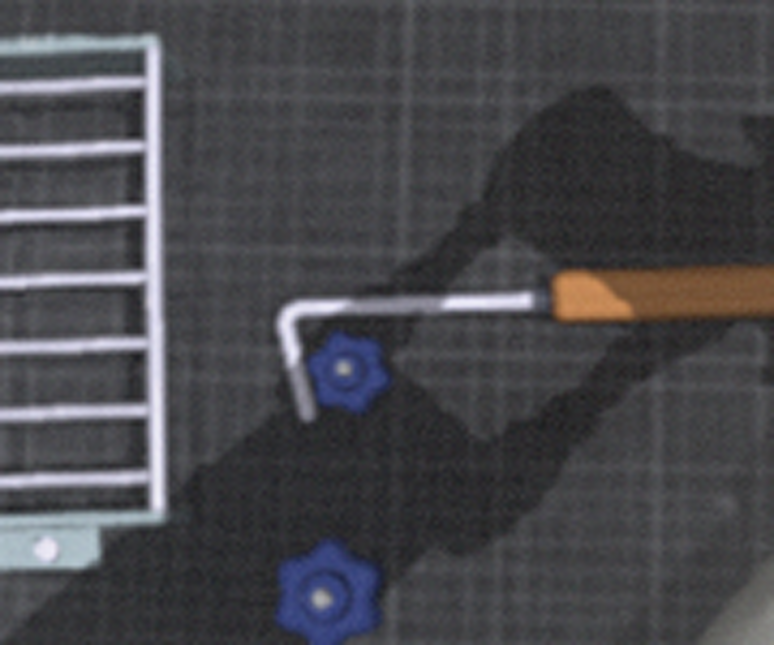

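The top view shows the knob standing in the crook (stud at crop (343,368), same pixel as before release). It also shows the rod flat, the arm clear and the look-alikes unmoved. Handing in.

```bash
python3 -m pendant '[[[0,0,0,0,0,0],[0,0,0,0,0,0],[0,0,0,0,0,0]]]'
python3 -c "
from g import *
print(np.abs(ctrl.get_obs()['qvel']).max()); print(ctrl.finish_job())"
```

```text
time_s: 19.85
ee_pos: [0.5072, -0.2771, 0.1801]
eef_rot: [180.0, 0.0, 93.3]
ft_force: [0.5, 0.8, -0.2]
grip_width: 0.0555
0.2026008761681511
the job is handed in; nothing more can be done
None
```

The knob is out from under the guard, standing upright. The rod lies flat on the bench, let go, with the arm raised clear of everything. I handed the job in at 19.9 s; no verdict was reported.

**How it went:** I gripped the rod across the middle of its handle and went in to the right of the knob. I then moved the crook left behind it and drew it out slowly. After the knob was clear, I eased the rod 2 mm forward off it, set it down, opened the gripper and backed away.

**Last checks:**
- **Knob:** its centre is about 79 mm in front of the guard's mouth, so its nearest edge is roughly 58 mm clear (3 cm was asked). It did not move when I released the rod.
- **Rod:** the pictures show it lying flat. I felt the bench as it went down, at about 3.5 to 8 N.
- **Contact:** neither the gripper nor the arm touched the knob; only the rod moved it. The brown and the larger blue look-alikes have not moved.
- **Disagreements:** the top and wrist cameras placed the handle about 4 mm apart sideways. I aimed between the two, and the jaws centred on it. The two fixed cameras also put the mouth 2–4 mm apart, well inside the clearance left.

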